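# Eject a charged battery pack and stop it with the other finger

### The job

The charged battery pack in the sloping bench charger has to come out: press the release button fully down with one finger, and with the other finger stop the pack as the spring pops it out, before its nose slides over the open low end of the charger. Do not pick the pack up or lift it, and leave the other things on the bench alone. Finish while holding on: one finger still keeping the button down, the other resting against the nose of the stopped pack so that it cannot slide on.

Things in the scene. Friction and masses are not known exactly. Their poses are not given: they have to be found in the camera images.
- charger: Black and grey bench charger, fixed, 195 (x) by 148 (y) mm. Its top deck slopes down at 16 degrees to its open low front (-x): 30 mm above the bench there, 84 mm at the back, where a 30 mm tall terminal housing stands on the slope. Origin on the bench under it; x level, to the high back, y left, z up. The deck spans y = -88 to +60 mm.
- bay: The charger's sloping channel in which the pack slides: 55 mm wide, 10 mm deep, slippery. Origin on its floor, on the centre line, at the nose of the seated pack; x up the slope (16 degrees above level), y level to the left, z square to the floor. Deck on both sides at z = 10 mm. A steel catch, 24 mm wide, 5 mm high, x = -8 to 0, holds the pack's nose and sinks as the button is pressed.
- low_end (a point): Centre of the channel floor's open low edge, at bay x = -55 mm. Nothing stops the pack there: unstopped it slides down the channel by itself and out over this edge in about a fifth of a second.
- release_top (a point): Centre of the top of the release button: a ribbed grey rectangle, 26 (along the slope) by 28 (across) mm, parallel to the slope, 12 mm proud of the right-hand deck; at bay x = -26, y = -58, z = 22 mm, so 26 mm down the slope from the seated pack's nose. The pack's case passes 9 mm to its left.
- release (a joint): Travel of the release button, square to the slope, in m: 0 up, 0.008 fully down (top then 4 mm above the deck). Sprung: about 1 N to start, 4 N fully down; comes back up when let go. At 0.004 to 0.005 the catch frees the pack.
- ejector (a joint): Travel of the sprung ejector plate behind the pack, in m: 0 with the pack seated, 0.016 fully out. Once the catch frees the pack it pushes it down the slope with 5 to 3.5 N.
- pack: The pack seated in the charger, 0.25 to 0.45 kg, black with a grey top: a case 100 (x, along the slope) by 70 (y) mm, from z = 12 to 40 mm, on a runner 52 mm wide in the channel. Origin in the centre of its underside, axes as the bay's; flat nose at x = -50 mm. Seated, the origin is at bay x = +50 mm, y = 0, z = 0; its nose reaches the low end at bay x = -5 mm.
- spare_pack: A second pack of the same kind lying loose on the bench beside the charger; leave alone. Origin in the centre of its underside.
- drill: Red and black cordless drill standing on its battery foot, 185 mm long, 74 mm wide, 207 mm tall; leave alone. Origin under its foot.
- parts_tub: Clear open tub with pink printed parts, 130 by 170 by 55 mm; leave alone. Origin in the centre of its underside.
- driver: Black-handled screwdriver lying on the bench; leave alone. Origin under its middle.
Not all that is in view belongs to the job. What is shaped like the pack but red or white is not meant.

How it is judged:
By the outcome, as a careful person would: the job done as asked, in the order asked, and still so for the second after the job is handed in, while the arm keeps its last pose, push and grip.
It also fails if it takes over 26 s, if anything falls off the work surface, if the arm or the gripper's body presses on something with over 40 N, if the wrist force passes 120 N, or if a joint passes its speed limit or range.

### The arm

A 7-joint arm with a two-finger parallel gripper is mounted at the origin on the work surface. World frame = base frame: x ahead of the robot, y to its left, z up, the work surface at z = 0. Lengths are in m, angles in rad, forces in N, time in s.
With the tool pointing down it reaches from about 0.4 to 0.875 m from the base axis. Payload 4.4 kg.
Tool frame: the origin (TCP) lies at the very end of the fingers, on their centre line; the grasp point (between the pads) lies 19 mm behind it (r.tcp_to_grasp is the distance from the TCP to the grasp point, in m); z points along the fingers, y is the direction in which the jaws open and shut (so a half turn about z gives the same grasp; the last joint's range is limited). The gripper opens to 85 mm and grips with 20 to 120 N. Pads are 22 mm wide; open, the fingers measure 114 mm over their backs; the gripper's body (76 mm by 85 mm) begins 54 mm behind the grasp point. The pads swing forward as they close: fully open they stand 13 mm farther back than shut.
Start: joints at [1.156, 0.628, 0.038, 1.517, -0.027, 0.996, -0.02], TCP at [0.222, -0.611, 0.231] pointing down, gripper open.
Joint ranges: [-3.06, 3.06], [-0.37, 2.12], [-1.25, 1.32], [0.18, 2.47], [-1.1, 4.24], [0.23, 1.98], [-2.94, 2.94]. Speed limits (rad/s): [2.57, 2.57, 3.14, 3.14, 3.14, 3.14, 3.14].

### API

Orientations are given as a unit quaternion [w, x, y, z].
In Python, from cell import monitor, vision, ticket, r gives the robot as it stands. The module is installed in compiled form; this text tells all that it offers.
- The arm moves only by the tool play_rows, never from a script. Its argument "moves" is a list of rows, each a list of 5 numbers: the shift along the tool's x, y, z in m, then the turn about the tool's z in degrees, then the opening, from 0 (shut) to 1 (fully open). In form: [[tx, ty, tz, roll, claw], ...]. A call has 1 to 12 rows; each row shifts and turns the commanded pose from where the row before left it, along the tool's axes as they then stand; what a row does not reach is not made up. A row lasts 1/8 s, in which the tool goes at most 62.5 mm and 10.7 degrees, less where a joint would pass 70% of its speed; a pose out of reach is approached as far as the arm can. A call is refused whole if a number of a shift passes 0.0625 or a number of a turn 10.7, either way. A call with a gripper value outside its range is refused whole. The fingers move at their own pace and stop on an object; "grip_force" is the grip in N (left out, the last holds). Time passes only in rows, so rows that do not move let the fingers close. It gives the time, the measured TCP pose, the force and the opening at its end, in the units of the state.
- monitor.read_state(): the state, without advancing time (a new reading comes with each control period).
- vision.read_camera(name): name is "side" or "top"; returns (picture, depth): 400x640x3 uint8, red, green, blue; 400x640 float32, m along the optical axis (not along the pixel's ray), 0 where there is no reading.
- vision.camera_info(name): a dict with "K" (3x3 intrinsics, pixels), "cam_to_world" (4x4, takes a point from camera to world coordinates). Camera axes: x right, y down, z forward; pixel columns grow to the right and rows downward; lengths in m; the calibration is good to about 2 mm. A picture is of the moment at which its call begins. camera_info takes no time and is no camera call.
- ticket.close_job(): hands the job in, once; it reports no verdict.
The state is a dict: "t": time; "joint_positions": joint angles; "qd": joint speeds; "joint_torque": joint torques, N m; "position": TCP position; "tcp_rot": TCP orientation; "wrist_force": force on the tool from outside, world axes, zero at the start; "moment": the same for the moment, N m; "width": finger opening in m.
Only numpy, scipy, OpenCV 4.12 (cv2) and the standard library are available. Lean on these libraries where they do the work, as an engineer would, in place of code of your own. Each camera call takes 0.05 s, during which the arm holds its last target.

## Working session

There is one attempt and no reset: what is moved stays moved. The work goes in short steps, Python scripts to look and compute and a tool call to move; the robot and the scene stay as the last step left them, time stands still between calls to the robot, and variables do not carry over. Pictures are saved under pics/ and viewed, and the job is handed in when it is done.

Besides the shell and the picture viewer there is one more tool, called after "Emit:" in YAML: its name, and indented under it one key for each argument. play_rows: Moves the arm, as the interface text tells. Its arguments: {"type":"object","properties":{"moves":{"type":"array","items":{"type":"array","items":{"type":"number"}}},"grip_force":{"type":"number"}},"required":["moves"]}

```bash
mkdir -p pics; cat > h.py <<'E'
import numpy as np, cv2
from cell import monitor, vision, ticket, r
def grab(n,tag):
    im,d=vision.read_camera(n); np.savez(f'pics/{n}_{tag}.npz',im=im,d=d)
    cv2.imwrite(f'pics/{n}_{tag}.png',im[:,:,::-1]); return im,d
def load(n,tag):
    z=np.load(f'pics/{n}_{tag}.npz'); return z['im'],z['d']
def world(n,d,u,v):
    i=vision.camera_info(n); K=np.array(i['K']);T=np.array(i['cam_to_world'])
    z=d[v,u]; p=np.linalg.inv(K)@np.stack([u*z,v*z,z]); return (T[:3,:3]@p).T+T[:3,3]
def cloud(n,d):
    v,u=np.mgrid[0:400,0:640]; p=world(n,d,u.ravel(),v.ravel()) if 0 else None
    i=vision.camera_info(n); K=np.array(i['K']);T=np.array(i['cam_to_world'])
    P=np.stack([(u-K[0,2])/K[0,0]*d,(v-K[1,2])/K[1,1]*d,d],-1); return P@T[:3,:3].T+T[:3,3]
E
python3 - <<'E'
from h import *
print(monitor.read_state()); print(r.tcp_to_grasp)
for n in('side','top'):
    grab(n,'0'); print(vision.camera_info(n))
E
```

```text
{'t': 0.0, 'joint_positions': array([ 1.1562495 ,  0.62934769,  0.03843686,  1.51834821, -0.02701218,
        0.99625107, -0.02002268]), 'qd': array([-2.75643575e-04,  2.07366918e-04,  8.18035704e-05, -1.85670614e-03,
        2.04073859e-04, -4.24094990e-04,  2.38144464e-03]), 'joint_torque': array([ 3.52664674e-04, -5.63408983e+01,  1.22640196e+00, -1.93445402e+01,
        1.09668795e-02,  1.04856893e-02, -2.88326461e-06]), 'position': array([ 0.22194798, -0.61029657,  0.23039428]), 'tcp_rot': array([-9.03453880e-04,  9.84837170e-01,  1.73478833e-01, -1.64452916e-04]), 'wrist_force': array([0.14973508, 0.470716  , 0.59507735]), 'moment': array([-0.00623576, -0.05962964,  0.00642395]), 'width': 0.0854099445390212}
0.0187
{'K': array([[506.84335009,   0.        , 314.74075209],
       [  0.        , 506.84335009, 202.48240967],
       [  0.        ,   0.        ,   1.        ]]), 'cam_to_world': array([[-0.7910278 , -0.42778163,  0.43735328, -0.12668412],
       [-0.61157737,  0.53452839, -0.58331168,  0.90127334],
       [ 0.01575228, -0.72889113, -0.68444838,  1.18976593],
       [ 0.        ,  0.        ,  0.        ,  1.        ]])}
{'K': array([[401.8319618 ,   0.        , 321.11967966],
       [  0.        , 401.8319618 , 197.30189769],
       [  0.        ,   0.        ,   1.        ]]), 'cam_to_world': array([[ 0.00675515, -0.99374479,  0.11147047,  0.44111734],
       [-0.99988502, -0.00519903,  0.01424473, -0.06623415],
       [-0.01357609, -0.11155388, -0.99366565,  1.37122911],
       [ 0.        ,  0.        ,  0.        ,  1.        ]])}
```

View pics/side_0.png

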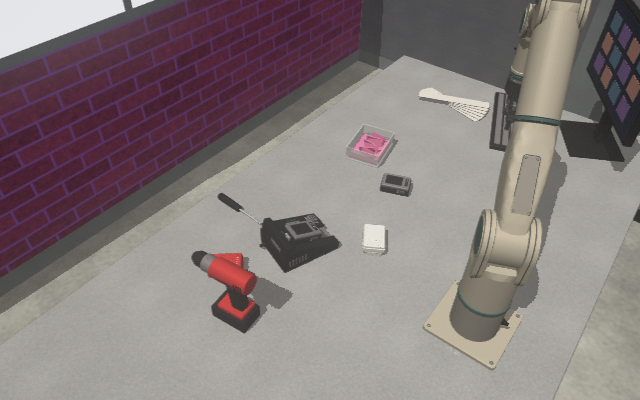

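View pics/top_0.png

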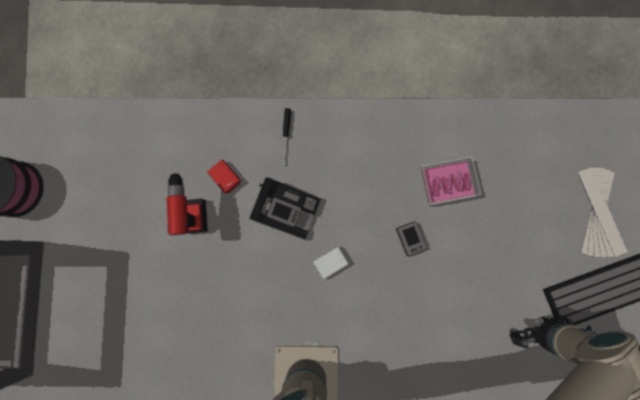

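```bash
python3 - <<'E'
from h import *
im,_=load('top','0'); c=im[165:250,235:345,::-1]; cv2.imwrite('pics/ct.png',cv2.resize(c,None,fx=7,fy=7,interpolation=cv2.INTER_CUBIC))
im,_=load('side','0'); c=im[195:280,250:350,::-1]; cv2.imwrite('pics/cs.png',cv2.resize(c,None,fx=7,fy=7,interpolation=cv2.INTER_CUBIC))
E
```

```text
(no output)
```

View pics/ct.png

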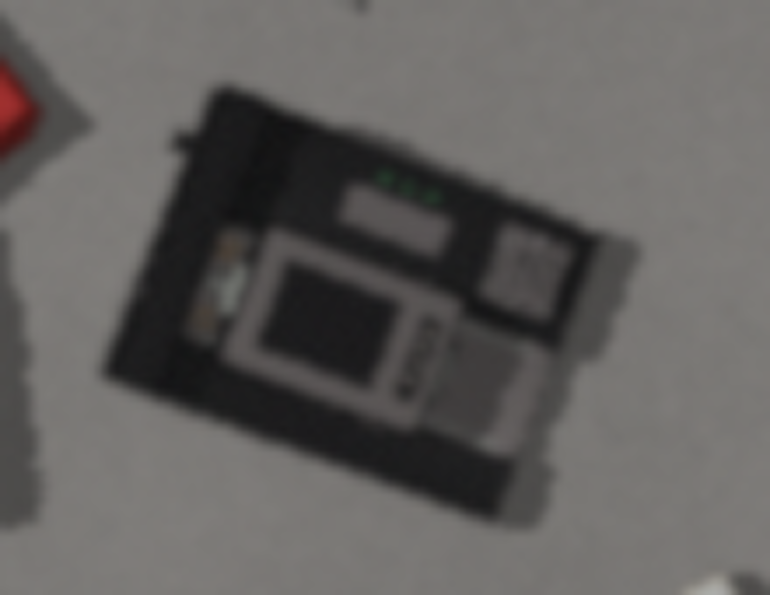

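View pics/cs.png

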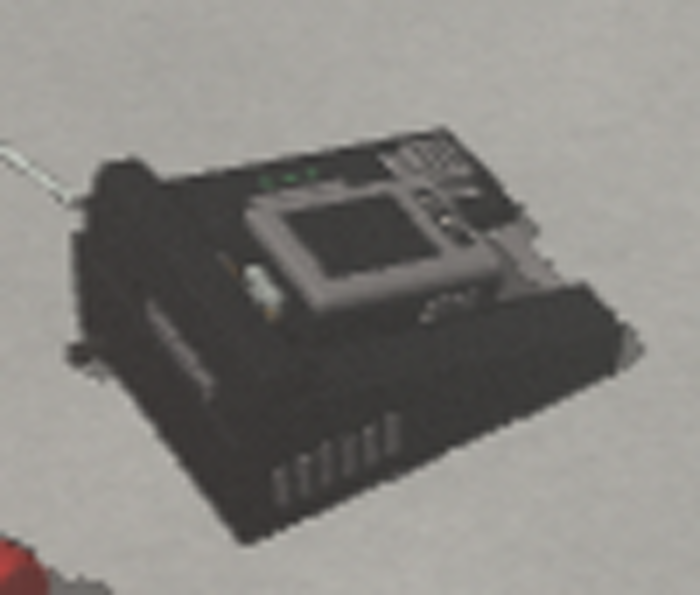

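```bash
python3 - <<'E'
from h import *
for n,pts in (('top',{'button':(310,204),'packtop':(281,212),'floor':(302,219),'decklow':(300,236),'spare':(411,238),'white':(331,263),'red':(224,176),'drill':(178,215),'bench':(320,300)}),('side',{'packtop':(302,230),'button':(312,218),'bench':(330,300)})):
    im,d=load(n,'0')
    C=cloud(n,d)
    for k,(u,v) in pts.items(): print(n,k,C[v,u].round(4))
E
```

```text
top button [ 0.5668 -0.0107  0.0509]
top packtop [0.537  0.0804 0.0884]
top floor [0.5184 0.0165 0.0286]
top decklow [0.4616 0.0217 0.0398]
top spare [ 0.4574 -0.3436  0.0393]
top white [ 0.3742 -0.081   0.0393]
top red [0.661  0.2804 0.039 ]
top drill [0.5176 0.3672 0.2075]
top bench [ 0.2507 -0.0453  0.0056]
side packtop [0.5323 0.083  0.0899]
side button [ 0.5623 -0.0049  0.0533]
side bench [0.3508 0.1822 0.0017]
```

```bash
cat > fit.py <<'E'
from h import *
from scipy.optimize import least_squares
import sys
s,c=np.sin(np.radians(16)),np.cos(np.radians(16))
def bayR(psi):
    ex=np.array([c*np.cos(psi),c*np.sin(psi),s]); ey=np.array([-np.sin(psi),np.cos(psi),0]); return np.stack([ex,ey,np.cross(ex,ey)],1)
def sdf(p,lo,hi):
    cc=(lo+hi)/2;h=(hi-lo)/2;q=np.abs(p-cc)-h
    return np.linalg.norm(np.maximum(q,0),axis=1)+np.minimum(q.max(1),0)
B=[((0,-35,12),(100,35,40)),((-39,-72,5),(-13,-44,22)),((-55,-88,-20),(110,-27.5,10)),((-55,27.5,-20),(110,60,10)),((-55,-88,-20),(110,60,0))]
B=[(np.array(a)/1e3,np.array(b)/1e3) for a,b in B]
def res(x,P):
    o=np.array([x[0],x[1],x[3]]); q=(P-o)@bayR(x[2])
    d=np.min([sdf(q,a,b) for a,b in B],0); return d
def run(names,tag='0'):
    x=np.array([.537,.028,np.radians(68),.0355])
    Ps=[]
    for n in names:
        im,d=load(n,tag); Ps.append(cloud(n,d)[d>0])
    P=np.concatenate(Ps)
    for k in range(4):
        q=(P-np.array([x[0],x[1],x[3]]))@bayR(x[2])
        m=(q[:,0]>-.07)&(q[:,0]<.1)&(q[:,1]>-.1)&(q[:,1]<.075)&(P[:,2]>.018)
        f=least_squares(res,x,args=(P[m],),loss='soft_l1',f_scale=.002); x=f.x
    print(names,x.round(4),np.degrees(x[2]).round(2),m.sum(),np.median(np.abs(f.fun)).round(4)); return x
if __name__=='__main__':
    for n in (['top'],['side'],['top','side']):
        x=run(n)
    R=bayR(x[2]);o=np.array([x[0],x[1],x[3]])
    for k,p in dict(button=(-26,-58,22),nose=(0,0,26),low=(-55,0,0),packtop=(50,0,40)).items():
        w=o+R@(np.array(p)/1e3); print(k,w.round(4))
        for n in('top','side'):
            i=vision.camera_info(n);T=np.linalg.inv(i['cam_to_world']);q=i['K']@(T[:3,:3]@w+T[:3,3]);print('   ',n,(q[:2]/q[2]).round(1))
E
python3 fit.py
```

```text
['top'] [0.5236 0.0345 1.2193 0.0362] 69.86 2028 0.0017
['side'] [0.5235 0.0348 1.2201 0.0349] 69.9 1589 0.0014
['top', 'side'] [0.5234 0.0346 1.2165 0.0357] 69.7 3611 0.0016
button [ 0.567  -0.0146  0.0497]
    top [311.2 204. ]
    side [312.7 216.5]
nose [0.5209 0.0279 0.0607]
    top [297.9 217.6]
    side [316.1 228.1]
low [ 0.505  -0.0149  0.0205]
    top [311.4 223.2]
    side [328.  231.5]
packtop [0.5362 0.0694 0.0879]
    top [284.4 212.3]
    side [303.8 227.3]
```

Emit:
play_rows:
  moves:
    - [0.02,-0.018,0,0,0.6]
    - [0.042,-0.038,0,0,0.6]
    - [0.045,-0.041,0,0,0.6]
    - [0.045,-0.041,0,0,0.6]
    - [0.045,-0.041,0,0,0.6]
    - [0.045,-0.041,0,0,0.6]
    - [0.045,-0.041,0,0,0.6]
    - [0.045,-0.041,0,0,0.6]
    - [0.045,-0.041,0,0,0.6]
    - [0.04,-0.037,0,0,0.6]
    - [0.03,-0.028,0,0,0.6]
    - [0.01,-0.01,0,0,0.6]

```text
t: 1.6
position: [0.5096, -0.0589, 0.231]
tcp_rot: [-0.001, 0.984, 0.176, 0.0]
wrist_force: [-0.8, -1.1, 0.6]
width: 0.0509
```

Emit:
play_rows:
  moves:
    - [0.02,-0.018,0,-5,0.6]
    - [0,0,0,-10.5,0.6]
    - [0,0,0,-10.5,0.6]
    - [0,0,0,-10.5,0.6]
    - [0,0,0,-10.5,0.6]
    - [0,0,0,-8.7,0.6]
    - [0,0,0,-4,0.6]
    - [0,0,0,0,0.6]

```text
t: 2.6
position: [0.5215, -0.0388, 0.2312]
tcp_rot: [-0.0, 0.768, 0.64, -0.0]
wrist_force: [0.5, 0.0, 0.1]
width: 0.0512
```

```bash
cat > tgt.py <<'E'
from h import *
from scipy.spatial.transform import Rotation as Ro
s=monitor.read_state(); q=s['tcp_rot']; R=Ro.from_quat([q[1],q[2],q[3],q[0]]).as_matrix()
print('t',s['t'],s['position'].round(4),'w',s['width'].round(4),'F',s['wrist_force'].round(2),'M',s['moment'].round(3))
print('toolx yaw',np.degrees(np.arctan2(R[1,0],R[0,0])).round(2),'tilt',R[:,2].round(4))
d=np.array([.5335,-.0135,s['position'][2]])-s['position']; print('tool shift mm',(R.T@d*1e3).round(2))
E
python3 tgt.py
```

```text
Traceback (most recent call last):
  File "tgt.py", line 4, in <module>
    print('t',s['t'],s['position'].round(4),'w',s['width'].round(4),'F',s['wrist_force'].round(2),'M',s['moment'].round(3))
                                                ^^^^^^^^^^^^^^^^
AttributeError: 'float' object has no attribute 'round'
```

```bash
sed -i "s/s\['width'\].round(4)/round(s['width'],4)/" tgt.py; python3 tgt.py
```

```text
t 2.6 [ 0.5215 -0.0388  0.2312] w 0.0512 F [0.46 0.02 0.15] M [ 0.07   0.011 -0.03 ]
toolx yaw 79.66 tilt [-1.e-04  0.e+00 -1.e+00]
tool shift mm [27.04  7.25 -0.  ]
```

Emit:
play_rows:
  moves:
    - [0.017,0.005,0.02,0,0.6]
    - [0.01,0.002,0.04,0,0.6]
    - [0,0,0.04,0,0.6]
    - [0,0,0.026,0,0.6]
    - [0,0,0.01,0,0.6]
    - [0,0,0,0,0.6]

```text
t: 3.35
position: [0.5332, -0.0129, 0.0952]
tcp_rot: [-0.0, 0.768, 0.641, -0.0]
wrist_force: [-0.4, -0.2, 0.9]
width: 0.0514
```

```bash
python3 tgt.py; python3 - <<'E'
from h import *
for n,(a,b,c,e) in dict(top=(150,250,240,360),side=(170,270,250,370)).items():
    im,_=grab(n,'1'); cv2.imwrite(f'pics/c1{n}.png',cv2.resize(im[a:b,c:e,::-1],None,fx=6,fy=6,interpolation=cv2.INTER_CUBIC))
E
```

```text
t 3.35 [ 0.5332 -0.0129  0.0952] w 0.0514 F [-0.37 -0.16  0.93] M [ 0.001  0.015 -0.006]
toolx yaw 79.67 tilt [-5.e-04 -1.e-04 -1.e+00]
tool shift mm [-0.53  0.39 -0.  ]
```

View pics/c1side.png

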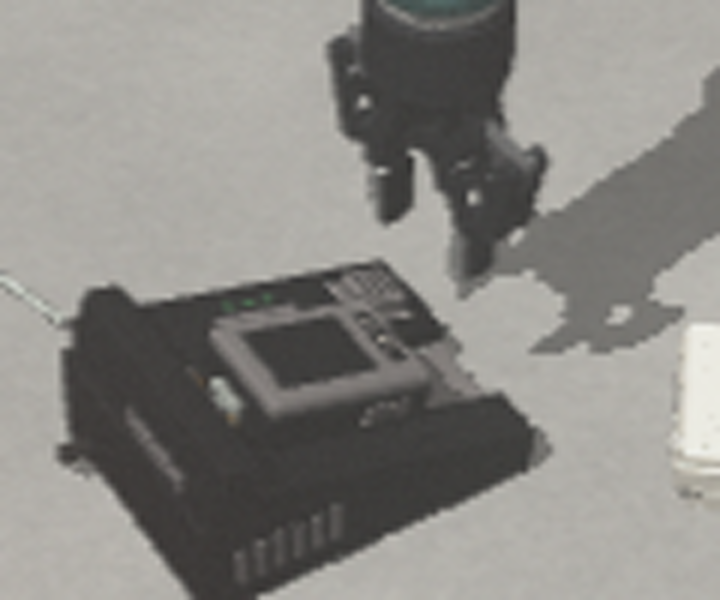

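View pics/c1top.png

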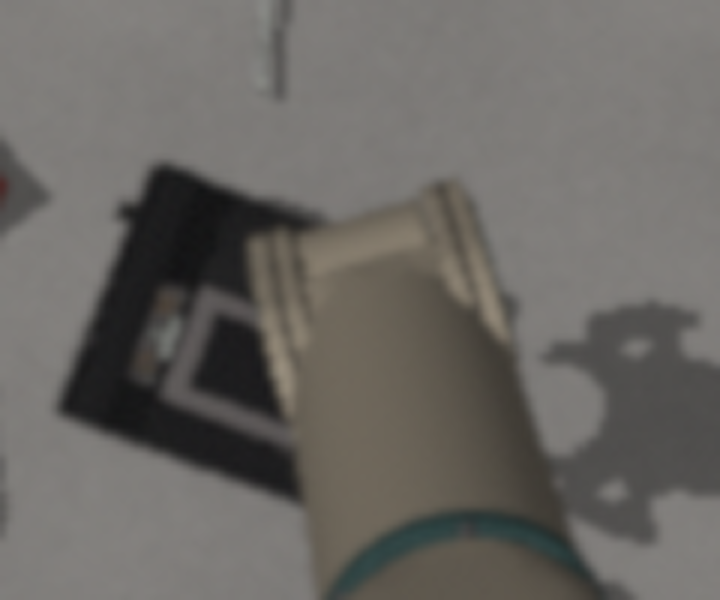

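```bash
python3 - <<'E'
from h import *
im,d=load('side','1'); C=cloud('side',d)
i=vision.camera_info('side');T=np.linalg.inv(i['cam_to_world'])
for w in [(.565,-.0187,.0952),(.565,-.0187,.1),(.501,-.007,.0952),(.501,-.007,.1)]:
    q=i['K']@(T[:3,:3]@np.array(w)+T[:3,3]);print(w,(q[:2]/q[2]).round(1))
m=(C[...,2]>.093)&(C[...,2]<.125)&(C[...,1]<.03)&(C[...,1]>-.06)&(C[...,0]>.45)&(C[...,0]<.6)&(d>0)
P=C[m]; 
a=np.radians(79.67); tx=np.array([np.cos(a),np.sin(a)]); ty=np.array([np.sin(a),-np.cos(a)])
r0=(P[:,:2]-[.5332,-.0129]); Q=np.stack([r0@tx,r0@ty,P[:,2]],1)*1e3
for sgn in(1,-1):
    S=Q[Q[:,1]*sgn>0]; print(len(S)); 
    for lo in range(93,125,4):
        k=S[(S[:,2]>=lo)&(S[:,2]<lo+4)]
        if len(k): print(lo,len(k),k[:,0].min().round(1),k[:,0].max().round(1),k[:,1].min().round(1),k[:,1].max().round(1))
E
```

```text
(0.565, -0.0187, 0.0952) [314.2 205.7]
(0.565, -0.0187, 0.1) [314.2 204.6]
(0.501, -0.007, 0.0952) [328.4 216.8]
(0.501, -0.007, 0.1) [328.4 215.7]
39
97 2 -10.7 1.3 26.4 27.2
101 4 -11.8 2.8 24.0 27.7
105 11 -10.3 14.5 22.8 30.8
109 6 -10.2 10.2 24.7 32.2
113 4 -7.8 7.7 23.8 28.5
117 6 -8.4 12.6 21.5 30.8
121 6 -2.3 11.3 22.4 31.7
32
97 1 4.2 4.2 -30.9 -30.9
101 1 9.3 9.3 -31.7 -31.7
105 6 -7.1 14.1 -38.9 -25.5
109 4 5.1 12.2 -40.7 -31.4
113 12 -6.5 11.2 -40.1 -25.7
117 3 -0.7 7.5 -38.1 -28.4
121 5 0.0 11.5 -38.6 -28.8
```

Emit:
play_rows:
  moves:
    - [0,0,0.02,0,0.6]
    - [0,0,0.012,0,0.6]
    - [0,0,0.005,0,0.6]
    - [0,0,0,0,0.6]
    - [0,0,0,0,0.6]

```text
t: 4.08
position: [0.5336, -0.0128, 0.0588]
tcp_rot: [0.0, 0.768, 0.641, 0.0]
wrist_force: [0.7, 0.1, -0.0]
width: 0.0512
```

```bash
python3 tgt.py; python3 - <<'E'
from h import *
for n,(a,b,c,e) in dict(side=(180,260,270,370)).items():
    im,_=grab(n,'2'); cv2.imwrite(f'pics/c2{n}.png',cv2.resize(im[a:b,c:e,::-1],None,fx=7,fy=7,interpolation=cv2.INTER_CUBIC))
E
```

```text
t 4.075 [ 0.5336 -0.0128  0.0588] w 0.0512 F [ 0.71  0.1  -0.01] M [ 0.046 -0.055 -0.014]
toolx yaw 79.68 tilt [ 9.e-04  0.e+00 -1.e+00]
tool shift mm [-0.74  0.06 -0.  ]
```

View pics/c2side.png

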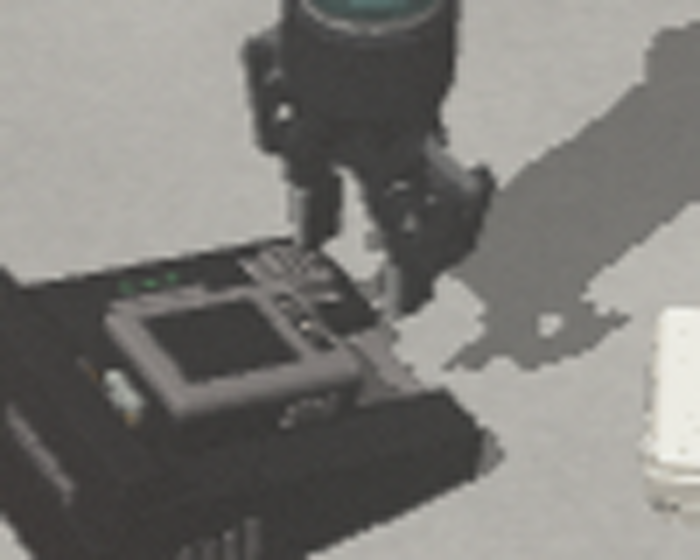

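Emit:
play_rows:
  moves:
    - [0,0,0.005,0,0.6]
    - [0,0,0.003,0,0.6]
    - [0,0,0,0,0.6]

```text
t: 4.5
position: [0.5329, -0.0128, 0.05]
tcp_rot: [-0.0, 0.768, 0.641, -0.0]
wrist_force: [0.2, 0.2, 0.8]
width: 0.0516
```

```bash
python3 tgt.py; python3 tgt.py
```

```text
t 4.5 [ 0.5329 -0.0128  0.05  ] w 0.0516 F [0.17 0.24 0.8 ] M [0.03  0.027 0.075]
toolx yaw 79.69 tilt [-7.e-04 -0.e+00 -1.e+00]
tool shift mm [-0.59  0.72 -0.  ]
t 4.5 [ 0.5329 -0.0128  0.05  ] w 0.0516 F [0.17 0.24 0.8 ] M [0.03  0.027 0.075]
toolx yaw 79.69 tilt [-7.e-04 -0.e+00 -1.e+00]
tool shift mm [-0.59  0.72 -0.  ]
```

Emit:
play_rows:
  moves:
    - [0,0,0.004,0,0.6]
    - [0,0,0.004,0,0.6]
    - [0,0,0.003,0,0.6]
    - [0,0,0,0,0.6]

```text
t: 5.0
position: [0.5331, -0.0132, 0.0392]
tcp_rot: [0.0, 0.768, 0.641, -0.0]
wrist_force: [-0.0, -0.2, 1.8]
width: 0.0509
```

```bash
python3 tgt.py; python3 - <<'E'
from h import *
for n,(a,b,c,e) in dict(side=(180,260,270,370)).items():
    im,_=grab(n,'3'); cv2.imwrite(f'pics/c3{n}.png',cv2.resize(im[a:b,c:e,::-1],None,fx=7,fy=7,interpolation=cv2.INTER_CUBIC))
E
```

```text
t 5.0 [ 0.5331 -0.0132  0.0392] w 0.0509 F [-0.02 -0.16  1.8 ] M [-0.113 -0.14   0.045]
toolx yaw 79.67 tilt [-2.e-04 -6.e-04 -1.e+00]
tool shift mm [-0.19  0.39  0.  ]
```

View pics/c3side.png

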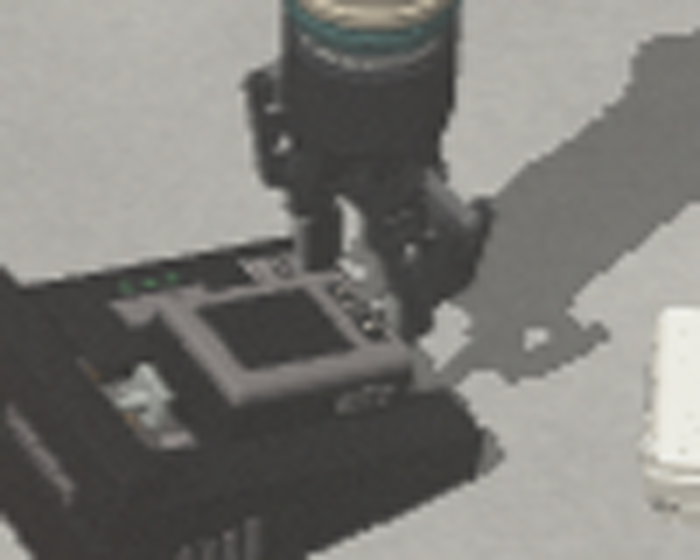

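Emit:
play_rows:
  moves:
    - [0,0,0.002,0,0.6]
    - [0,0,0,0,0.6]

```text
t: 5.3
position: [0.5333, -0.0131, 0.0377]
tcp_rot: [0.0, 0.768, 0.641, 0.0]
wrist_force: [-1.3, -0.7, 7.2]
width: 0.0514
```

Emit:
play_rows:
  moves:
    - [0,0,0.001,0,0.6]
    - [0,0,0,0,0.6]

```text
t: 5.55
position: [0.5334, -0.013, 0.0374]
tcp_rot: [0.001, 0.768, 0.641, 0.0]
wrist_force: [-2.1, -1.0, 13.5]
width: 0.0514
```

```bash
python3 tgt.py; python3 - <<'E'
from h import *
from fit import bayR
from scipy.optimize import least_squares
from fit import sdf
for n in('side','top'):
    im,d=grab(n,'4'); C=cloud(n,d)
    P=C[d>0]; q=(P-[.5234,.0346,.0357])@bayR(1.2165)*1e3
    # pack top
    m=(np.abs(q[:,2]-40)<4)&(q[:,0]>-60)&(q[:,0]<95)&(np.abs(q[:,1])<45)
    a=q[m]; print(n,'packtop pts',m.sum(),'x',np.percentile(a[:,0],[0,1,3,97,99,100]).round(1),'y',np.percentile(a[:,1],[1,99]).round(1),'z',np.median(a[:,2]).round(1), 'slope',np.polyfit(a[:,0],a[:,2],1).round(3))
    m=(np.abs(q[:,0]+20)<9)&(np.abs(q[:,1]+58)<14)
    b=q[m]; print(' button region z hist',np.histogram(b[:,2],[0,8,12,16,20,24,40,80]))
im,_=load('side','4');cv2.imwrite('pics/c4.png',cv2.resize(im[190:250,280:350,::-1],None,fx=10,fy=10,interpolation=cv2.INTER_CUBIC))
E
python3 tgt.py
```

```text
t 5.55 [ 0.5334 -0.013   0.0374] w 0.0514 F [-2.07 -1.05 13.54] M [-0.057  0.164  0.138]
toolx yaw 79.7 tilt [ 9.e-04 -6.e-04 -1.e+00]
tool shift mm [-0.44  0.2   0.  ]
side packtop pts 397 x [-45.  -38.1 -23.9  71.2  73.8  75. ] y [-30.2  35.3] z 39.4 slope [-2.0000e-03  3.9496e+01]
 button region z hist (array([ 0,  3,  7,  2,  1, 15, 30]), array([ 0,  8, 12, 16, 20, 24, 40, 80]))
top packtop pts 186 x [15.2 19.4 22.8 69.2 70.  72.9] y [-29.1  31.7] z 40.4 slope [-2.0000e-02  4.1417e+01]
 button region z hist (array([0, 0, 0, 0, 0, 0, 0]), array([ 0,  8, 12, 16, 20, 24, 40, 80]))
t 5.65 [ 0.5334 -0.0131  0.0374] w 0.0516 F [-3.5  -1.02 13.58] M [-0.055  0.165  0.149]
toolx yaw 79.69 tilt [ 9.e-04 -6.e-04 -1.e+00]
tool shift mm [-0.41  0.2   0.  ]
```

View pics/c4.png

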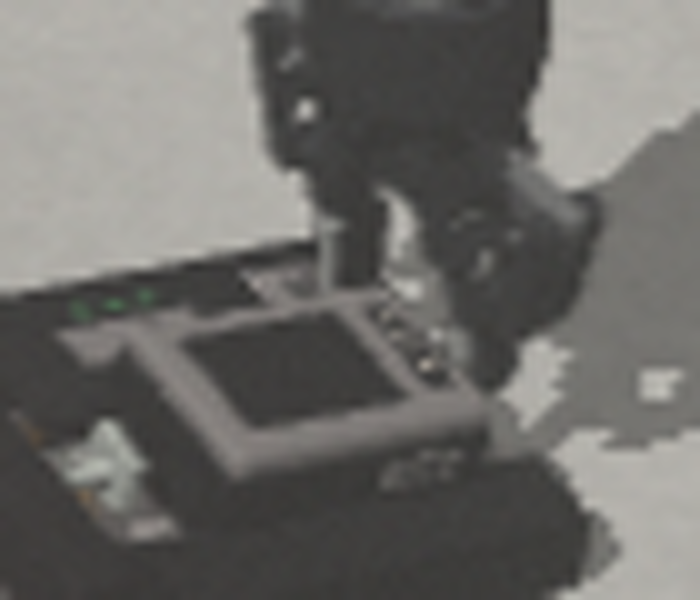

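```bash
python3 - <<'E'
from h import *
print(ticket.close_job())
E
python3 tgt.py
```

```text
the job is handed in; nothing more can be done
None
the job is handed in; nothing more can be done
```

I pressed the charger's release button fully down with one finger. The other finger, already waiting in the pack's path, stopped the pack as it popped out. I handed the job in at about 5.7 s with both fingers still holding.

**Pack:** The last pictures put its tail at about bay x = +74 mm, so its nose is near -26 mm, about 29 mm short of the low end. It lies flat in the channel and rests against the finger.

**Button:** The button looks fully down. The last 1 mm of commanded press moved the tool only 0.3 mm and raised the force from 7 to 13.5 N. The few depth points I had on the button lay mostly at 12–16 mm, where 14 mm is fully down. The wrist moment also fits the load being on that finger.

**What I could not confirm:** In the last top picture the gripper hides the button and the nose. The nose position comes from the tail edge seen from the side, and the top view's tail edge reads about 2 mm less. I had no direct reading of the button's travel. The other things on the bench were never in the arm's path, but I did not check them again.

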